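# Set up the polariscope for a bead strain check

### The job

Set the polariscope up for checking the glass bead on its stage for strain: push the tint-plate slide fully home into the viewing head, and push the analyser lever round its arc until it stands on the long white crossed mark in the middle of the scale, opposite the column. Only push, gently, with the fingertips or the outside of the fingers: grip nothing, lift nothing, and leave the bead, tray, paddle and mandrel pot as they are, finishing with the hand clear.

Things in the scene. Friction and masses are not known exactly. Their poses are not given: they have to be found in the camera images.
- polariscope: Bench strain viewer, fixed. Grey lamp base 220 x 200 x 60 mm with a round white stage on top; a column at the back (top z 182 mm) carries a level round black viewing head 172 mm across, z = 160 to 180 mm. Origin on the bench, on the vertical viewing axis (centre of head, ring, stage). x points from the front (scale side) to the column, y to the side where the tint slide comes out, z up.
- analyser_axis (a point): Centre of the head's top face (z = 180 mm), on the axis about which the analyser ring turns.
- crossed_mark (a point): On the head's top face (z = 180 mm), on the long white crossed mark, 78 mm from the axis towards the front (-x of the polariscope). The mark is a radial line 4 mm wide and 21 mm long, continued down the rim, opposite the column; the others are thinner and shorter (8 mm), one every 10 degrees up to 60 degrees either side.
- lever_pin (a point): Centre of the lever's upright steel finger pin: 12 mm diameter, z = 182 to 218 mm, this point at z = 200 mm, standing 100 mm from the axis, outside the head's rim. A thin rod (4.8 mm thick, centre z = 186.5 mm) joins it radially to the aluminium analyser ring (124 mm across, top z = 192 mm) that turns on the head. The rod points at the scale.
- analyser_ring (a joint): Angle of analyser ring and lever, rad: 0 when the lever stands on the crossed mark, positive when turned anticlockwise seen from above, towards -y of the polariscope. Stops at -1.13 and 1.13; starts between 0.4 and 1.0. Steady light friction (about 1.2 N at the pin); stays where it is left.
- tint_tab (a point): Centre of the upright steel finger tab at the outer end of the tint-plate slide, z = 180 mm: 36 mm wide (along x of the polariscope), 7 mm thick (along y), z = 160 to 200 mm. The flat dark slide, 58 mm wide, z = 166 to 172 mm, runs from it into the head. The tab stands 142 mm from the axis on the +y side when fully out, 94 mm when home, with a 4.5 mm gap left to the rim.
- tint_slide (a joint): Travel of the tint-plate slide in m, growing as it is pushed inwards (-y of the polariscope): 0 fully out, 0.048 fully home against its stop. It starts between 0 and 0.014, moves with about 1.5 N of friction and stays where it is left.
- bead: Loose amber glass bead, a ring 30 mm across and 16 mm tall, lying on the stage (z = 66 mm) under the head. Origin under its centre. Leave alone.
- bead_tray: Loose wooden tray of finished beads, 110 x 80 x 22 mm, on the bench beside the polariscope. Origin under its centre. Leave alone.
- paddle: Loose graphite marver paddle with a wooden handle lying on the bench beside the polariscope: plate 120 x 62 x 10 mm, handle reaching 163 mm along its +x from the plate's centre, 21 mm high. Origin under the plate's centre. Leave alone.
- mandrel_pot: Loose dark steel pot 72 mm across and 85 mm tall holding thin steel mandrels that rise to about 200 mm, on the bench to the left. Origin under its centre. Leave alone.

How it is judged:
By the outcome, as a careful person would: the job done as asked, in the order asked, and still so for the second after the job is handed in, with the robot touching nothing.
It also fails if it takes over 48 s, if anything falls off the work surface, if the arm or the gripper's body presses on something with over 40 N, if the wrist force passes 120 N, or if a joint passes its speed limit or range.

### The arm

A 6-joint arm with a two-finger parallel gripper is mounted at the origin on the work surface. World frame = base frame: x ahead of the robot, y to its left, z up, the work surface at z = 0. Lengths are in mm, angles in rad, forces in N, time in s.
With the tool pointing down it reaches from about 275 to 750 mm from the base axis. Payload 10.2 kg.
Tool frame: the origin (TCP) lies between the finger pads; the fingertips stand 17 mm ahead of it and the grasp point (between the pads) lies 2 mm behind it (tips_ahead is the distance from the TCP to the fingertips, in mm); z points along the fingers, y is the line along which they close (so a half turn about z gives the same grasp; the last joint's range is limited). The gripper opens to 85 mm and grips with 20 to 120 N. Pads are 22 mm wide; open, the fingers measure 114 mm over their backs; the gripper's body (76 mm by 85 mm) begins 54 mm behind the grasp point. The pads swing forward as they close: fully open they stand 13 mm farther back than shut.
Start: joints at [-1.499, 0.313, 1.498, -0, 1.331, -0.223], TCP at [152.525, -502.362, 248.294] pointing down, gripper open.
Joint ranges: [-2.94, 2.94], [-0.97, 2.17], [0.19, 2.56], [-1.23, 4.37], [0.02, 3.11], [-2.88, 2.88]. Speed limits (rad/s): [2.39, 2.39, 3.01, 3.14, 3.14, 3.14].

### API

Orientations are given as a unit quaternion [w, x, y, z].
In Python, from rig import sense, capture, finish_job, boxes_of, tips_ahead gives the robot as it stands.
- The arm moves only by the tool drive_tool, never from a script. Its argument "commands" is text: rows parted by semicolons, each of 7 numbers parted by spaces: the shift along the world's x, y, z in units of 0.1 m (1.0 is 0.1 m), then the turn, a rotation vector about the world's x, y, z in units of pi/4 rad (1.0 is pi/4 rad), then the opening in per cent of the stroke, from 0 (shut) to 100 (fully open). A call has 1 to 20 rows; each row shifts and turns the commanded pose from where the row before left it; what a row does not reach is not made up. A row lasts 1/12 s, in which the tool goes at most 41.7 mm and 7.16 degrees, less where a joint would pass 70% of its speed; a pose out of reach is approached as far as the arm can. A call with a number of a shift or a turn outside -1 to 1 is refused whole. A call with a gripper value outside its range is refused whole. The fingers move at their own pace and stop on an object; "force" is the grip in N (left out, the last holds). Time passes only in rows, so rows that do not move let the fingers close. It gives the time, the measured TCP pose, the force, the opening and the grip force at its end, in the units of the state.
- sense(): the state, without advancing time (a new reading comes with each control period).
- capture(name): name is "scene" or "side" or "wrist"; returns a dict with "pixels" (420x560x3 uint8, blue, green, red), "fov_y" (degrees; the focal length in pixels is half the picture's height over the tangent of half this angle, whatever the lens; pixels are square), "cx", "cy" (the principal point, pixels), "k1" (the pictures are not rectified: a ray, as slopes to the right and down, at radius r is drawn at 1 + k1 r^2 times it, then the intrinsics apply), "position" and "attitude" of the camera in the world; the wrist camera has in their place "tool_from_camera" (4x4, takes a point from camera to tool coordinates, whose origin is the TCP and whose axes are the flange's). Camera axes: x right, y down, z forward; pixel columns grow to the right and rows downward; lengths in mm; the calibration is good to about 2 mm. A picture is of the moment at which its call begins: read the wrist's pose just before it. There is no depth.
- finish_job(): hands the job in; it is judged then, once.
Trained networks look in a picture, given as the dict that the camera call returned (one of the last four; its "shot" number tells which), for a name from the list of things; names that differ only in an ending like _2 or _b are one class to them, and where a whole thing is asked for, a point or a joint stands for the part that bears it (a point fixed in the world has none). Each returns a list of dicts, best first, with "confidence" (0 to 1); they miss things now and then, are a little off and sometimes report something else, mostly with a low value. They report only what shows in the picture. A call takes as long as a camera call.
- boxes_of(picture, name): "position" ([column, row] in pixels, amid what is visible of it).
The state is a dict: "time_s": time; "joints": joint angles; "dq": joint speeds; "tau": joint torques, N m; "eef_pos": TCP position; "ee_rot": TCP orientation; "force": force on the tool from outside, world axes, zero at the start; "wrist_torque": the same for the moment, N m; "grip_width": opening from 0.0 (shut) to 1.0 (fully open); "grip_force": force on a finger pad.
Only numpy, scipy, OpenCV 4.12 (cv2) and the standard library are available. Lean on these libraries where they do the work, as an engineer would, in place of code of your own. Each camera call takes 0.05 s, during which the arm holds its last target. There are 200 camera calls.

## Working session

There is one attempt and no reset: what is moved stays moved. The work goes in short steps, Python scripts to look and compute and a tool call to move; the robot and the scene stay as the last step left them, time stands still between calls to the robot, and variables do not carry over. Pictures are saved under pics/ and viewed, at most 10 in all, crops included, and the job is handed in when it is done.

Besides the shell and the picture viewer there is one more tool, called after ">>>" as name(argument=value, ...), one argument or row to a line, values as JSON. drive_tool: Moves the arm, as the interface text tells. Shifts and turns lie within -1 to 1; 1 stands for 0.1 m of shift or pi/4 rad of turn. Its arguments: {"type":"object","properties":{"commands":{"type":"string"},"force":{"type":"number"}},"required":["commands"]}

```bash
mkdir -p pics; cat > h.py <<'E'
import numpy as np, cv2, json
from rig import *
from scipy.spatial.transform import Rotation as R
def q(a): 
    a=np.array(a,float)
    return R.from_quat(a[[1,2,3,0]]).as_matrix() if a.size==4 else a.reshape(3,3)
def cam(p):
    f=p["pixels"].shape[0]/2/np.tan(np.radians(p["fov_y"])/2)
    return f,np.array(p["position"],float),q(p["attitude"])
def ray(p,uv):
    f,o,A=cam(p); d=(np.array(uv,float)-[p["cx"],p["cy"]])/f; s=d.copy()
    for _ in range(20): s=d/(1+p["k1"]*(s@s))
    return o,A@np.array([s[0],s[1],1])
def atz(p,uv,z):
    o,d=ray(p,uv); return o+d*(z-o[2])/d[2]
def proj(p,X):
    f,o,A=cam(p); c=(np.atleast_2d(X)-o)@A; s=c[:,:2]/c[:,2:]
    return s*(1+p["k1"]*(s**2).sum(1,keepdims=True))*f+[p["cx"],p["cy"]]
E
python3 - <<'E'
from h import *
z={"analyser_axis":180,"crossed_mark":180,"lever_pin":200,"tint_tab":180,"polariscope":100,"mandrel_pot":40,"paddle":5,"bead_tray":11}
for n in("scene","side"):
    p=capture(n); cv2.imwrite(f"pics/{n}0.png",p["pixels"]); print(n,p["position"],p["attitude"],p["fov_y"],p["k1"])
    for k in z:
        for b in boxes_of(p,k)[:2]: print(k,b["confidence"],np.round(b["position"]),np.round(atz(p,b["position"],z[k])))
E
```

```text
scene [1534.30858262   70.12179614  804.88697519] [-0.32457568  0.6165346   0.63942713 -0.32506716] 42.32017279342057 -0.15563035159125257
analyser_axis 0.77 [213. 227.] [712. -64. 180.]
crossed_mark 0.61 [212. 225.] [706. -66. 180.]
lever_pin 0.84 [209. 179.] [572. -88. 200.]
tint_tab 0.67 [263. 197.] [605.  26. 180.]
mandrel_pot 0.78 [433. 270.] [659. 395.  40.]
paddle 0.73 [295. 249.] [557. 100.   5.]
bead_tray 0.56 [133. 228.] [ 504. -295.   11.]
side [331.07586778 596.99969968 882.09662431] [ 0.06905457 -0.21910794  0.91619548 -0.32834284] 55.879389245801356 -0.028757944661603294
analyser_axis 0.71 [318. 198.] [530.  -1. 180.]
crossed_mark 0.88 [316. 197.] [534.  -2. 180.]
lever_pin 0.72 [318. 172.] [558. -64. 200.]
lever_pin 0.46 [361. 178.] [459. -92. 200.]
tint_tab 0.67 [318. 198.] [530.  -1. 180.]
tint_tab 0.63 [291. 198.] [587.  29. 180.]
polariscope 0.78 [316. 201.] [552. -57. 100.]
mandrel_pot 0.67 [175. 321.] [707. 366.  40.]
paddle 0.64 [289. 263.] [556.  93.   5.]
bead_tray 0.72 [362. 175.] [ 493. -298.   11.]
```

```bash
python3 - <<'E'
import cv2
a=cv2.imread("pics/scene0.png")[110:320,90:340];b=cv2.imread("pics/side0.png")[110:300,220:430]
cv2.imwrite("pics/sc.png",cv2.resize(a,None,fx=2.85,fy=2.85,interpolation=cv2.INTER_CUBIC))
cv2.imwrite("pics/sd.png",cv2.resize(b,None,fx=3,fy=3,interpolation=cv2.INTER_CUBIC))
E
```

```text
(no output)
```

View pics/sc.png

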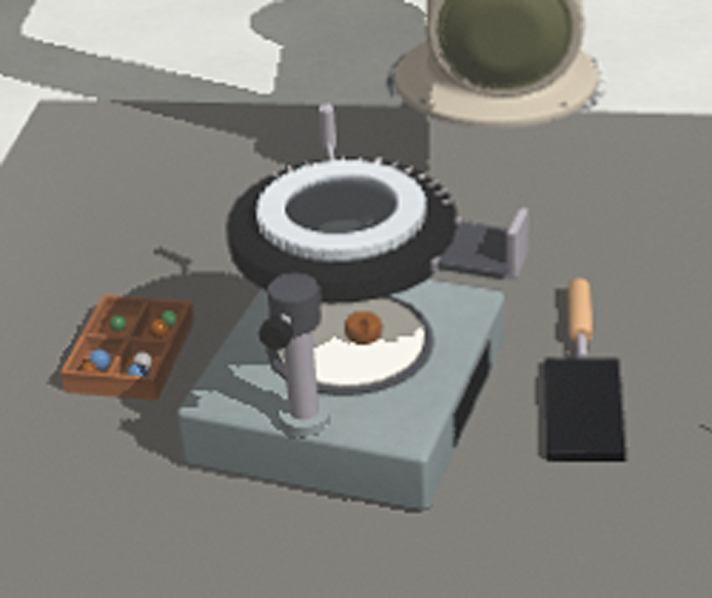

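View pics/sd.png

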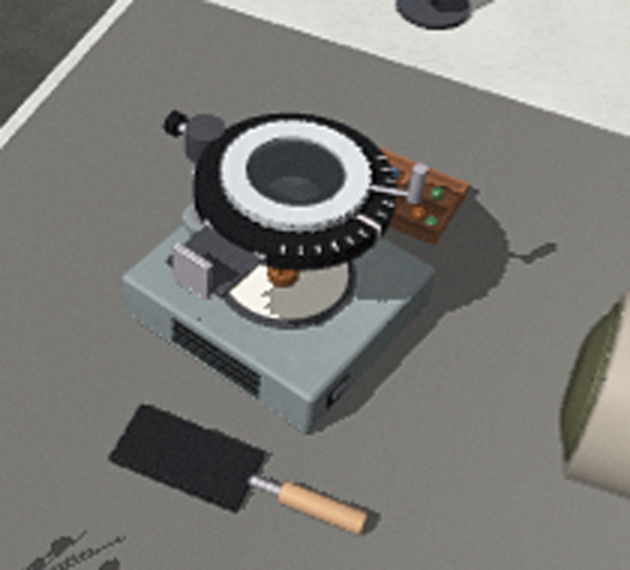

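The scene and side views show the lever well off the long mark on the -y side: pin at about side px (360,171) and mark at (344,186). The tint slide is out, with the tab at side px (284,200) and scene px (272,195). Next I'll fit the pose.

```bash
cat > fit.py <<'E'
from h import *
from scipy.optimize import least_squares
P={n:capture(n) for n in("scene","side")}
sc=lambda u,v:(90+u/2.85,110+v/2.85); sd=lambda u,v:(220+u/3,110+v/3)
obs=[("side","ring",sd(296,170)),("scene","ring",sc(342,204)),("side","pin",sd(419,183)),("scene","pin",sc(328,130)),
("side","tab",sd(193,270)),("scene","tab",sc(518,243)),("side","mark",sd(372,227))]
def pts(v):
    x,y,yaw,th,s=v; c,n=np.cos(yaw),np.sin(yaw); W=lambda a,b,z:np.array([x+c*a-n*b,y+n*a+c*b,z])
    return dict(ring=W(0,0,192),pin=W(-100*np.cos(th),-100*np.sin(th),200),tab=W(0,142-s,180),mark=W(-78,0,180))
def res(v):
    p=pts(v); return np.concatenate([proj(P[c],p[k])[0]-o for c,k,o in obs])
r=least_squares(res,[560,-60,0,.6,7],x_scale=[10,10,.1,.1,5])
print(np.round(r.x,3)); print(np.round(r.fun.reshape(-1,2),1))
for k,v in pts(r.x).items(): print(k,np.round(v))
for n in("pin","tab"): 
    for c,k,o in obs:
        if k==n: print(n,c,np.round(atz(P[c],o,200 if n=="pin" else 180)))
E
python3 fit.py; python3 - <<'E'
from h import *
p=capture("wrist");print(p["tool_from_camera"],p["fov_y"]); s=sense();print(s["ee_rot"],s["time_s"])
E
```

```text
[ 5.66266e+02 -8.70730e+01 -2.33000e-01  4.78000e-01  7.69500e+00]
[[ 0.   0.3]
 [ 0.1 -0.7]
 [-0.6  0.3]
 [-0.3 -0.8]
 [-0.3  0.7]
 [-0.6  0.2]
 [-0.2 -0.6]]
ring [566. -87. 192.]
pin [ 469. -111.  200.]
tab [597.  44. 180.]
mark [490. -69. 180.]
pin side [ 468. -113.  200.]
pin scene [ 473. -110.  200.]
tab side [598.  41. 180.]
tab scene [597.  45. 180.]
[[ 1.43805409e-04 -9.56610491e-01 -2.91369779e-01  7.48351374e+01]
 [ 9.99999446e-01 -1.66278265e-04  1.03946560e-03 -1.05284587e+00]
 [-1.04281216e-03 -2.91369767e-01  9.56609937e-01 -1.24340548e+02]
 [ 0.00000000e+00  0.00000000e+00  0.00000000e+00  1.00000000e+00]] 58.63892417340197
[2.17629027e-05 9.89156576e-01 1.46864795e-01 2.62449865e-06] 1.05
```

>>> drive_tool(
  commands="0 0 0.2 0 0 -0.03 0;0.1 0.1 0.2 0 0 -0.04 0;0.2 0.25 0.2 0 0 -0.04 0;0.2 0.25 0.2 0 0 -0.04 0;0.2 0.25 0.2 0 0 -0.04 0;0.2 0.25 0 0 0 -0.04 0;0.2 0.25 0 0 0 -0.04 0;0.2 0.25 0 0 0 -0.04 0;0.2 0.25 0 0 0 -0.04 0;0.2 0.25 0 0 0 -0.04 0;0.2 0.25 0 0 0 -0.04 0;0.2 0.25 0 0 0 -0.04 0;0.2 0.25 0 0 0 -0.04 0;0.2 0.25 0 0 0 -0.04 0;0.2 0.25 0 0 0 -0.04 0;0.2 0.25 0 0 0 -0.04 0;0.2 0.25 0 0 0 -0.04 0;0.2 0.25 0 0 0 -0.01 0;0.2 0.25 0 0 0 0 0;0.2 0.1 0 0 0 0 0",
)

```text
time_s: 2.72
eef_pos: [523.3, -54.4, 348.6]
ee_rot: [-0.0, 0.993, -0.118, 0.0]
force: [-0.2, -0.9, 0.4]
grip_width: -0.0
grip_force: 0.0
```

>>> drive_tool(
  commands="0.2 0.2 0 0 0 0 0;0.1 0.1 0 0 0 0 0;0 0 0 0 0 0 0;0 0 0 0 0 0 0;0 0 0 0 0 0 0",
)

```text
time_s: 3.13
eef_pos: [552.1, -27.9, 348.4]
ee_rot: [0.0, 0.993, -0.12, -0.0]
force: [-0.4, -0.1, 0.8]
grip_width: -0.002
grip_force: 0.0
```

```bash
cat >> h.py <<'E'
def wrist():
    s=sense(); p=capture("wrist"); T=np.array(p["tool_from_camera"]); A=q(s["ee_rot"])
    p["position"]=A@T[:3,3]+s["eef_pos"]; p["attitude"]=A@T[:3,:3]; return p
E
python3 - <<'E'
from h import *
p=wrist(); cv2.imwrite("pics/w1.png",p["pixels"])
s=sense(); A=q(s["ee_rot"]); print(s["time_s"],np.round(s["eef_pos"],1),"yaw",np.arctan2(A[1,0],A[0,0]),A[2,2],s["grip_width"],np.round(s["joints"],2))
try: print(tips_ahead())
except Exception as e: print(tips_ahead)
for k,z in {"analyser_axis":192,"crossed_mark":180,"lever_pin":200,"tint_tab":180}.items():
    for b in boxes_of(p,k)[:2]: print(k,b["confidence"],np.round(b["position"]),np.round(atz(p,b["position"],z)))
E
```

```text
3.1833 [552.  -28.  348.5] yaw -0.24012141796859227 -0.9999999630862829 0.0016790568994101735 [-0.26  0.33  1.22 -0.    1.59  1.55]
17.0
analyser_axis 0.87 [339. 135.] [587. -78. 192.]
crossed_mark 0.89 [336. 138.] [584. -77. 180.]
lever_pin 0.98 [357. 154.] [572. -88. 200.]
tint_tab 0.89 [210. 151.] [598.  21. 180.]
```

View pics/w1.png

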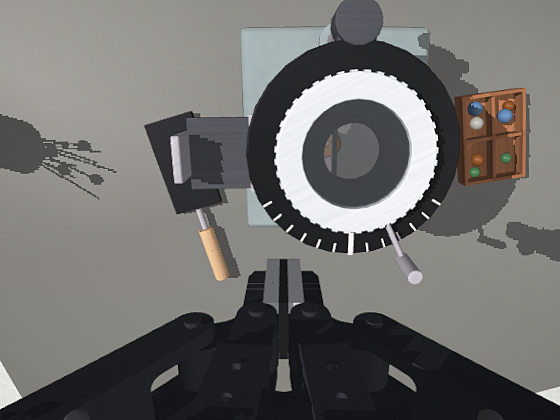

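The wrist view shows the tab at about px (181,158), ring centre (356,151), long mark near (351,243), and pin top at (417,278). I'll refit with these added.

```bash
cat > fit2.py <<'E'
exec(open("fit.py").read().split("def pts")[0])
P["w"]=wrist()
obs+=[("w","ring",(356,151)),("w","mark",(351,242)),("w","pintop",(416.5,278.5))]*2
def pts(v):
    x,y,yaw,th,s=v; c,n=np.cos(yaw),np.sin(yaw); W=lambda a,b,z:np.array([x+c*a-n*b,y+n*a+c*b,z])
    return dict(ring=W(0,0,192),pin=W(-100*np.cos(th),-100*np.sin(th),200),pintop=W(-100*np.cos(th),-100*np.sin(th),218),tab=W(0,142-s,180),mark=W(-78,0,180),t1=W(-18,145.5-s,200),t2=W(-18,138.5-s,200),t3=W(18,145.5-s,200),b1=W(-18,145.5-s,160))
def res(v):
    p=pts(v); return np.concatenate([proj(P[c],p[k])[0]-o for c,k,o in obs])
r=least_squares(res,[560,-60,0,.6,7],x_scale=[10,10,.1,.1,5])
print(np.round(r.x,3)); print(np.round(r.fun.reshape(-1,2),1))
for k,v in pts(r.x).items(): print(k,np.round(v),np.round(proj(P["w"],v)[0]))
E
python3 fit2.py; python3 - <<'E'
import cv2
cv2.imwrite("pics/w1c.png",cv2.resize(cv2.imread("pics/w1.png")[110:310,150:350],None,fx=3,fy=3))
E
```

```text
[ 5.70965e+02 -8.86500e+01 -2.13000e-01  4.42000e-01  7.17500e+00]
[[-1.5 -0.7]
 [-0.9  0.5]
 [-2.2 -0.3]
 [-0.5  0.1]
 [-1.   0.3]
 [-0.8  0.7]
 [-1.4 -2. ]
 [ 0.9  2.4]
 [ 0.4  1.5]
 [-1.3 -2.8]
 [ 0.9  2.4]
 [ 0.4  1.5]
 [-1.3 -2.8]]
ring [571. -89. 192.] [357. 153.]
pin [ 474. -111.  200.] [408. 266.]
pintop [ 474. -111.  218.] [415. 276.]
tab [600.  43. 180.] [183. 156.]
mark [495. -72. 180.] [351. 243.]
t1 [583.  50. 200.] [174. 184.]
t2 [581.  44. 200.] [183. 184.]
t3 [618.  43. 200.] [169. 136.]
b1 [583.  50. 160.] [187. 173.]
```

View pics/w1c.png

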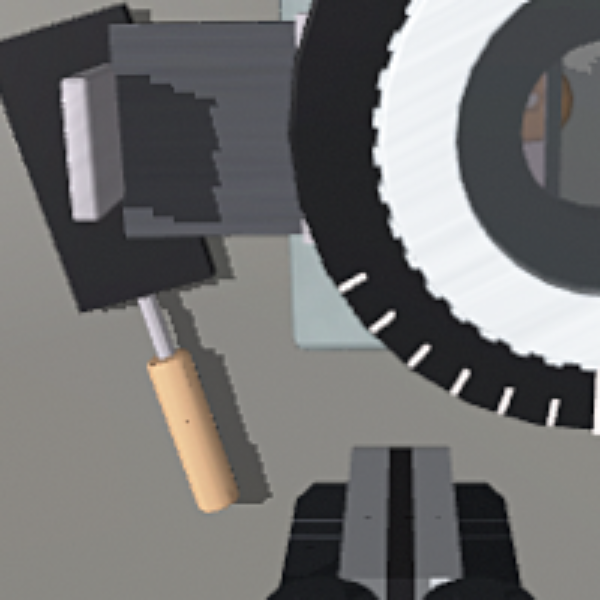

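>>> drive_tool(
  commands="0.14 0.27 0 0 0 0.01 0;0.14 0.28 0 0 0 0.01 0;0.14 0.27 0 0 0 0.01 0;0.14 0.28 0 0 0 0 0;0 0 -0.2 0 0 0 0;0 0 -0.24 0 0 0 0;0 0 -0.24 0 0 0 0;0 0 -0.24 0 0 0 0;0 0 -0.24 0 0 0 0;0 0 -0.24 0 0 0 0;0 0 -0.2 0 0 0 0;0 0 -0.06 0 0 0 0;0 0 0 0 0 0 0;0 0 0 0 0 0 0;0 0 0 0 0 0 0",
)

```text
time_s: 4.78
eef_pos: [609.2, 82.6, 184.0]
ee_rot: [-0.0, 0.994, -0.108, 0.001]
force: [-0.2, -0.4, 0.2]
grip_width: 0.0
grip_force: 0.0
```

```bash
python3 - <<'E'
from h import *
p=wrist(); cv2.imwrite("pics/w2.png",p["pixels"])
s=sense(); print(s["eef_pos"],s["force"])
E
```

```text
[609.11170588  82.59820274 183.89397201] [-0.64634089 -0.00457665  0.23835319]
```

View pics/w2.png

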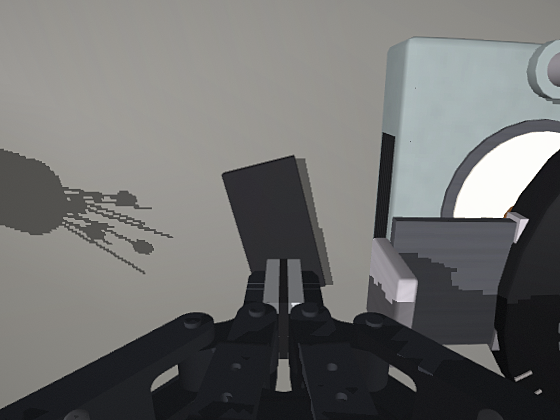

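Fingers (px 285,280) are level with the tab (px 392,270) and outside it. Pushing inwards.

>>> drive_tool(
  commands="-0.011 -0.049 0 0 0 0 0;-0.011 -0.049 0 0 0 0 0;-0.011 -0.049 0 0 0 0 0;-0.011 -0.049 0 0 0 0 0;-0.011 -0.049 0 0 0 0 0;-0.011 -0.049 0 0 0 0 0;-0.011 -0.049 0 0 0 0 0;-0.011 -0.049 0 0 0 0 0;-0.011 -0.049 0 0 0 0 0;-0.011 -0.049 0 0 0 0 0;0 0 0 0 0 0 0",
)

```text
time_s: 5.75
eef_pos: [597.4, 32.7, 182.3]
ee_rot: [0.0, 0.994, -0.108, -0.0]
force: [0.4, 0.1, -0.1]
grip_width: -0.002
grip_force: 0.0
```

>>> drive_tool(
  commands="-0.009 -0.039 0 0 0 0 0;-0.004 -0.02 0 0 0 0 0;-0.004 -0.02 0 0 0 0 0;0 0 0 0 0 0 0",
)

```text
time_s: 6.08
eef_pos: [595.7, 25.4, 182.2]
ee_rot: [0.0, 0.994, -0.108, -0.0]
force: [-0.1, -0.6, -0.2]
grip_width: 0.001
grip_force: 0.0
```

```bash
python3 - <<'E'
from h import *
p=wrist(); cv2.imwrite("pics/w3.png",p["pixels"])
E
```

```text
(no output)
```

View pics/w3.png

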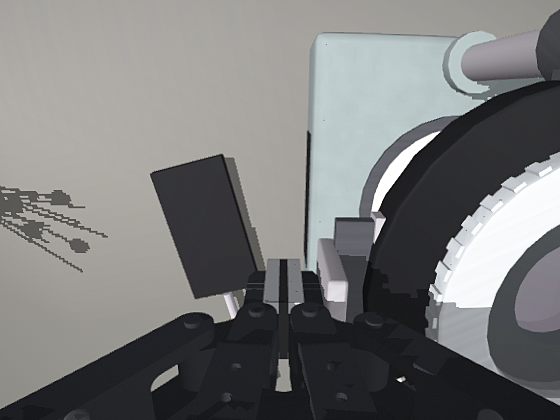

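The tab (px 332,275) is touching the finger and has moved in, with a gap left to the rim. Continuing in small steps.

>>> drive_tool(
  commands="-0.004 -0.02 0 0 0 0 0;-0.004 -0.02 0 0 0 0 0;-0.004 -0.02 0 0 0 0 0;-0.004 -0.02 0 0 0 0 0;0 0 0 0 0 0 0",
)

```text
time_s: 6.55
eef_pos: [594.2, 18.6, 182.3]
ee_rot: [-0.001, 0.994, -0.108, 0.0]
force: [0.4, 7.2, 0.1]
grip_width: -0.002
grip_force: 3.7
```

>>> drive_tool(
  commands="-0.002 -0.01 0 0 0 0 0;-0.002 -0.01 0 0 0 0 0;0 0 0 0 0 0 0",
)

```text
time_s: 6.8
eef_pos: [594.2, 18.4, 182.3]
ee_rot: [-0.003, 0.994, -0.107, 0.0]
force: [4.3, 16.1, -0.6]
grip_width: -0.003
grip_force: 8.5
```

>>> drive_tool(
  commands="-0.002 -0.01 0 0 0 0 0;-0.002 -0.01 0 0 0 0 0;0 0 0 0 0 0 0",
)

```text
time_s: 7.05
eef_pos: [594.1, 18.2, 182.4]
ee_rot: [-0.004, 0.994, -0.107, 0.001]
force: [8.0, 26.1, -1.1]
grip_width: -0.002
grip_force: 13.4
```

Slide is against its stop (force rising with no travel). Backing off and going to the far side of the lever.

>>> drive_tool(
  commands="0.01 0.05 0 0 0 0 0;0.02 0.1 0 0 0 0 0;0.03 0.15 0 0 0 0 0;0 0 0.3 0 0 0 0;0 0 0.4 0 0 0 0;0 0 0.4 0 0 0 0;0 0 0 0 0 0 0;-0.2 -0.3 0 0 0 0 0;-0.2 -0.3 0 0 0 0 0;-0.2 -0.3 0 0 0 0 0;-0.2 -0.3 0 0 0 0 0;-0.2 -0.3 0 0 0 0 0;-0.2 -0.3 0 0 0 0 0;-0.15 -0.14 0 0 0 0 0;0 0 0 0 0 0 0;0 0 0 0 0 0 0",
)

```text
time_s: 8.38
eef_pos: [464.2, -150.9, 292.5]
ee_rot: [0.0, 0.994, -0.109, 0.0]
force: [0.3, 0.8, 1.0]
grip_width: 0.001
grip_force: 0.0
```

```bash
python3 - <<'E'
from h import *
p=wrist(); cv2.imwrite("pics/w4.png",p["pixels"])
s=sense(); A=q(s["ee_rot"]); print(s["eef_pos"],np.arctan2(A[1,0],A[0,0]))
E
```

```text
[ 464.61099047 -150.25947383  292.38709998] -0.2164742009821638
```

View pics/w4.png

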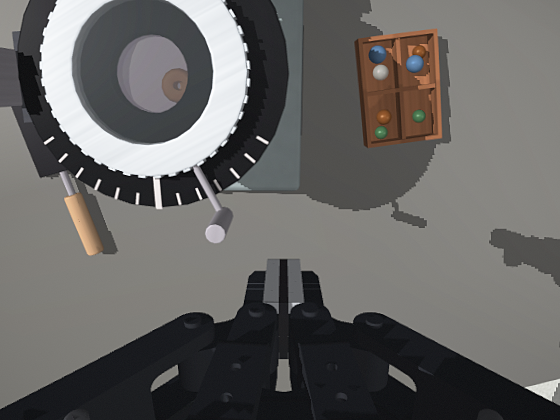

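Wrist view: long mark from px (157,178) to (159,207), pin top at (216,233), ring centre near (145,74). The tray is well clear.

```bash
python3 - <<'E'
from h import *
p=wrist()
c=atz(p,(145,73),192);mi=atz(p,(157,179),180);mo=atz(p,(159,207),180);pn=atz(p,(216,233),218)
print(c,mi,mo,pn)
for a in(mi,mo,pn): d=c-a; print(np.hypot(d[0],d[1]),np.arctan2(d[1],d[0]))
E
```

```text
[567.76755973 -90.36411269 192.        ] [504.57111626 -73.91875317 180.        ] [486.06511492 -69.35841643 180.        ] [ 472.50040024 -111.9747134   218.        ]
65.3011509534271 -0.25457976359715523
84.35952087258121 -0.2516497458277416
97.68751066138339 0.2230670684150572
```

>>> drive_tool(
  commands="0 0 -0.2 0 0 0 0;0 0 -0.25 0 0 0 0;0 0 -0.25 0 0 0 0;0 0 -0.1 0 0 0 0;0 0 0 0 0 0 0;0.01 0.05 0 0 0 0 0;0.01 0.05 0 0 0 0 0;0.01 0.05 0 0 0 0 0;0.01 0.05 0 0 0 0 0;0.01 0.05 0 0 0 0 0;0 0.05 0 0 0 0 0;0 0.05 0 0 0 0 0;-0.01 0.05 0 0 0 0 0;-0.01 0.05 0 0 0 0 0;-0.01 0.05 0 0 0 0 0;-0.01 0.05 0 0 0 0 0;0 0.03 0 0 0 0 0;0 0 0 0 0 0 0;0 0 0 0 0 0 0",
)

```text
time_s: 10.07
eef_pos: [465.4, -92.0, 212.2]
ee_rot: [-0.0, 0.994, -0.107, -0.0]
force: [0.6, -0.5, 0.6]
grip_width: -0.001
grip_force: 0.0
```

```bash
python3 - <<'E'
from h import *
p=wrist(); cv2.imwrite("pics/w5.png",p["pixels"])
s=sense(); A=q(s["ee_rot"]); print(s["eef_pos"],np.arctan2(A[1,0],A[0,0]))
E
```

```text
[465.3747191  -92.13226554 212.22963966] -0.21562420831062745
```

View pics/w5.png

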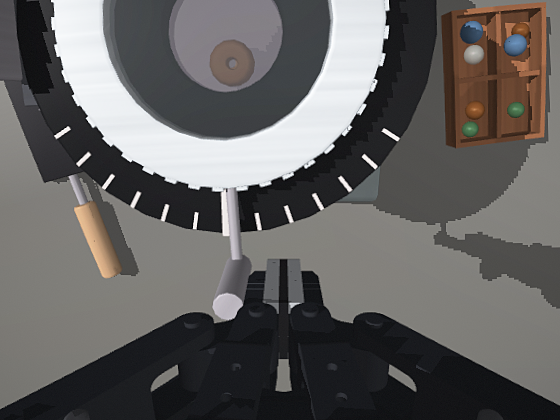

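The pin is against the finger; the rod (px 233,205) is about 8 px short of the long mark (px 225,210). I'll measure it by intensity profile.

```bash
python3 - <<'E'
from h import *
p=wrist(); g=cv2.cvtColor(p["pixels"],cv2.COLOR_BGR2GRAY)
for r in range(190,244,6): print(r,list(g[r,215:245]))
print(sense()["eef_pos"])
E
```

```text
190 [np.uint8(251), np.uint8(252), np.uint8(251), np.uint8(250), np.uint8(249), np.uint8(244), np.uint8(242), np.uint8(228), np.uint8(190), np.uint8(239), np.uint8(134), np.uint8(54), np.uint8(132), np.uint8(211), np.uint8(195), np.uint8(181), np.uint8(174), np.uint8(169), np.uint8(140), np.uint8(107), np.uint8(137), np.uint8(204), np.uint8(205), np.uint8(179), np.uint8(183), np.uint8(177), np.uint8(151), np.uint8(146), np.uint8(149), np.uint8(134)]
196 [np.uint8(33), np.uint8(32), np.uint8(30), np.uint8(30), np.uint8(15), np.uint8(108), np.uint8(226), np.uint8(243), np.uint8(237), np.uint8(239), np.uint8(230), np.uint8(175), np.uint8(192), np.uint8(200), np.uint8(197), np.uint8(185), np.uint8(176), np.uint8(171), np.uint8(159), np.uint8(127), np.uint8(109), np.uint8(96), np.uint8(50), np.uint8(24), np.uint8(21), np.uint8(21), np.uint8(20), np.uint8(23), np.uint8(22), np.uint8(21)]
202 [np.uint8(34), np.uint8(35), np.uint8(34), np.uint8(30), np.uint8(19), np.uint8(73), np.uint8(190), np.uint8(248), np.uint8(238), np.uint8(238), np.uint8(232), np.uint8(193), np.uint8(183), np.uint8(19
[... 2244 characters left out ...]
.uint8(199), np.uint8(196), np.uint8(185), np.uint8(174), np.uint8(166), np.uint8(153), np.uint8(125), np.uint8(107), np.uint8(94), np.uint8(82), np.uint8(99), np.uint8(113), np.uint8(131), np.uint8(130)]
238 [np.uint8(129), np.uint8(130), np.uint8(130), np.uint8(130), np.uint8(130), np.uint8(131), np.uint8(131), np.uint8(130), np.uint8(130), np.uint8(129), np.uint8(130), np.uint8(129), np.uint8(128), np.uint8(128), np.uint8(151), np.uint8(191), np.uint8(198), np.uint8(197), np.uint8(190), np.uint8(181), np.uint8(171), np.uint8(162), np.uint8(137), np.uint8(110), np.uint8(100), np.uint8(111), np.uint8(134), np.uint8(131), np.uint8(130), np.uint8(132)]
[465.38430241 -92.25298035 212.20140673]
```

>>> drive_tool(
  commands="0.003 0.015 0 0 0 0 0;0.004 0.015 0 0 0 0 0;0.004 0.018 0 0 0 0 0;0 0 0 0 0 0 0;0 0 0 0 0 0 0",
)

```text
time_s: 10.58
eef_pos: [466.6, -87.3, 212.3]
ee_rot: [-0.0, 0.994, -0.108, 0.0]
force: [0.4, -0.3, -0.2]
grip_width: -0.0
grip_force: 0.0
```

```bash
python3 - <<'E'
from h import *
p=wrist(); g=cv2.cvtColor(p["pixels"],cv2.COLOR_BGR2GRAY).astype(int); print(p["cx"],p["cy"])
for r in range(190,250,6): print(r,g[r,206:240].tolist())
print(sense()["eef_pos"])
E
```

```text
283.0634866703612 208.77307838625205
190 [35, 33, 34, 34, 31, 34, 32, 33, 31, 29, 37, 134, 234, 220, 232, 254, 252, 251, 250, 250, 249, 254, 231, 54, 37, 64, 140, 216, 202, 188, 176, 171, 160, 126]
196 [34, 32, 33, 32, 33, 31, 34, 33, 33, 32, 32, 32, 33, 34, 33, 32, 32, 32, 33, 32, 34, 33, 30, 21, 85, 166, 198, 200, 200, 190, 179, 173, 164, 134]
202 [32, 33, 32, 33, 34, 33, 33, 33, 33, 32, 34, 34, 31, 33, 35, 34, 35, 32, 34, 33, 32, 34, 32, 24, 55, 142, 199, 202, 201, 192, 180, 173, 165, 139]
208 [34, 34, 33, 33, 34, 34, 32, 33, 33, 35, 33, 34, 33, 32, 33, 35, 33, 33, 33, 32, 34, 32, 35, 27, 31, 124, 198, 199, 201, 193, 182, 172, 164, 145]
214 [255, 252, 254, 99, 17, 31, 32, 32, 33, 32, 33, 34, 32, 32, 31, 34, 31, 32, 33, 33, 31, 34, 33, 29, 15, 118, 198, 197, 202, 196, 185, 175, 167, 153]
220 [243, 244, 120, 10, 28, 30, 31, 30, 33, 32, 31, 31, 31, 32, 31, 33, 33, 31, 32, 31, 30, 33, 33, 29, 19, 85, 165, 197, 200, 196, 187, 177, 170, 158]
226 [243, 198, 4, 27, 31, 31, 31, 33, 32, 32, 31, 32, 32, 32, 31, 33, 33, 32, 32, 32, 31, 30, 31, 31, 24, 56, 142, 199, 200, 197, 190, 178, 170, 160]
232 [131, 132, 134, 133, 135, 135, 135, 136, 136, 132, 133, 130, 131, 130, 132, 132, 124, 101, 102, 94, 71, 63, 42, 35, 11, 19, 118, 198, 199, 199, 192, 182, 171, 162]
238 [130, 130, 130, 130, 131, 130, 130, 130, 131, 130, 130, 130, 131, 132, 131, 130, 131, 131, 130, 130, 130, 130, 131, 131, 130, 127, 146, 187, 195, 199, 194, 182, 173, 162]
244 [129, 131, 129, 131, 129, 130, 130, 130, 130, 129, 131, 130, 130, 131, 131, 130, 130, 130, 129, 131, 130, 131, 131, 131, 130, 127, 139, 175, 193, 198, 194, 185, 175, 164]
[466.61936532 -87.37215716 212.30725336]
```

>>> drive_tool(
  commands="-0.01 -0.05 0 0 0 0 0;-0.02 -0.08 0 0 0 0 0;0 0 0.2 0 0 0 0;0 0 0.3 0 0 0 0;0 0 0.3 0 0 0 0;0 0 0 0 0 0 0;0.03 0.11 0 0 0 0 0;0.03 0.11 0 0 0 0 0;0.03 0.11 0 0 0 0 0;0 0 0 0 0 0 0;0 0 0 0 0 0 0;0 0 0 0 0 0 0",
)

```text
time_s: 11.63
eef_pos: [472.5, -67.3, 291.8]
ee_rot: [-0.0, 0.994, -0.107, -0.0]
force: [-0.1, -0.1, -1.0]
grip_width: -0.003
grip_force: 0.0
```

```bash
python3 - <<'E'
from h import *
p=wrist(); print(p["cx"],p["cy"],sense()["eef_pos"])
cv2.imwrite("pics/w6.png",cv2.resize(p["pixels"][50:250,180:380],None,fx=3,fy=3,interpolation=cv2.INTER_CUBIC))
E
```

```text
283.0634866703612 208.77307838625205 [472.46887211 -67.49243538 291.96002981]
```

View pics/w6.png

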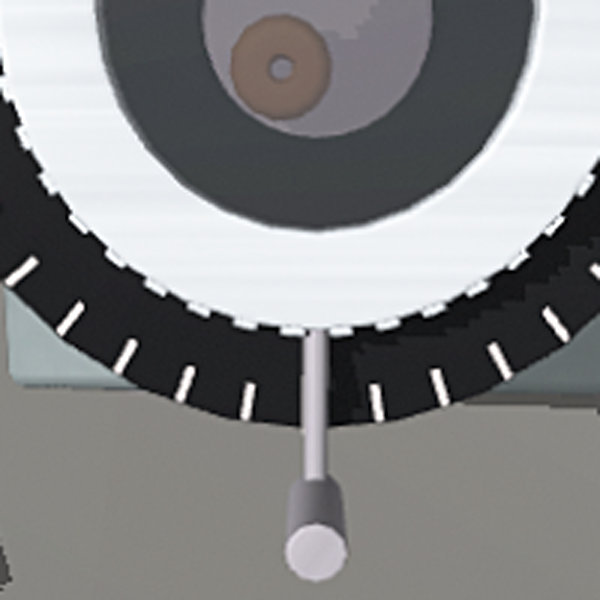

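The rod covers the long mark and stands nearly midway between the ±10° marks (crop px 248 and 378; rod about 315). I'll refine that by column centroids, correcting for parallax.

```bash
python3 - <<'E'
from h import *
p=wrist(); g=cv2.cvtColor(p["pixels"],cv2.COLOR_BGR2GRAY).astype(float)
def cen(r,a,b,base=40):
    w=np.clip(g[r,a:b]-base,0,None); return (w*np.arange(a,b)).sum()/w.sum()
def edge(r,a,b): # rod edges by threshold
    x=[i for i in range(a,b) if g[r,i]>75]; return (x[0]+x[-1])/2,x[0],x[-1]
for r in range(180,188): print(r,round(cen(r,257,270),2),round(cen(r,299,312),2),edge(r,276,296))
print(g[184,276:296].astype(int).tolist())
L=atz(p,(cen(184,257,270),184),180);Rr=atz(p,(cen(184,299,312),184),180)
m=(L+Rr)/2
for r in (168,184,200): print(r, atz(p,(edge(r,276,296)[0],r),186.5))
# symmetric ring axis estimation: mark pairs ±20,±30
E
```

```text
180 262.39 304.26 (284.0, 280, 288)
181 262.16 304.25 (284.0, 280, 288)
182 262.09 304.46 (284.0, 280, 288)
183 261.9 304.75 (284.0, 280, 288)
184 261.64 304.82 (284.0, 280, 288)
185 261.57 304.94 (284.0, 280, 288)
186 261.37 305.23 (284.0, 280, 288)
187 261.15 305.27 (284.0, 280, 288)
[36, 33, 30, 22, 93, 169, 203, 209, 200, 187, 167, 135, 91, 22, 17, 21, 22, 24, 21, 20]
168 [502.68068555 -73.71310865 186.5       ]
184 [492.70347433 -71.53790383 186.5       ]
200 [482.27678672 -70.24408957 186.5       ]
```

Off by about 0.35° (0.6 mm at the pin). One small nudge by retracing, then withdraw to the same look position.

>>> drive_tool(
  commands="-0.03 -0.11 0 0 0 0 0;-0.03 -0.11 0 0 0 0 0;-0.03 -0.11 0 0 0 0 0;0 0 0 0 0 0 0;0 0 -0.3 0 0 0 0;0 0 -0.3 0 0 0 0;0 0 -0.2 0 0 0 0;0 0 0 0 0 0 0;0.02 0.08 0 0 0 0 0;0.008 0.03 0 0 0 0 0;0.002 0.02 0 0 0 0 0;0.001 0.006 0 0 0 0 0;0 0 0 0 0 0 0;0 0 0 0 0 0 0",
)

```text
time_s: 12.9
eef_pos: [466.8, -86.8, 212.8]
ee_rot: [0.0, 0.994, -0.108, 0.0]
force: [-0.6, 1.0, 0.1]
grip_width: 0.004
grip_force: 0.0
```

>>> drive_tool(
  commands="-0.011 -0.056 0 0 0 0 0;-0.02 -0.08 0 0 0 0 0;0 0 0.2 0 0 0 0;0 0 0.3 0 0 0 0;0 0 0.3 0 0 0 0;0 0 0 0 0 0 0;0.03 0.11 0 0 0 0 0;0.03 0.11 0 0 0 0 0;0.03 0.11 0 0 0 0 0;0 0 0 0 0 0 0;0 0 0 0 0 0 0;0 0 0 0 0 0 0",
)

```text
time_s: 13.9
eef_pos: [472.5, -67.3, 291.8]
ee_rot: [-0.0, 0.994, -0.107, -0.0]
force: [0.2, 0.1, 0.1]
grip_width: 0.005
grip_force: 0.0
```

```bash
python3 - <<'E'
from h import *
p=wrist(); g=cv2.cvtColor(p["pixels"],cv2.COLOR_BGR2GRAY).astype(float)
def cen(r,a,b,base=40):
    w=np.clip(g[r,a:b]-base,0,None); return (w*np.arange(a,b)).sum()/w.sum()
for r in (182,184,186): print(r,(cen(r,257,270)+cen(r,299,312))/2,g[r,276:296].astype(int).tolist())
cv2.imwrite("pics/w7.png",p["pixels"]); print(sense()["eef_pos"])
# tint check from fixed side camera: projected home tab position
s=capture("side"); cv2.imwrite("pics/s7.png",cv2.resize(s["pixels"][120:290,220:430],None,fx=3,fy=3,interpolation=cv2.INTER_CUBIC))
E
```

```text
182 283.6101202083282 [34, 35, 31, 21, 95, 173, 211, 211, 194, 186, 161, 112, 68, 13, 22, 22, 23, 21, 23, 20]
184 283.6601202951394 [33, 34, 31, 21, 96, 174, 209, 211, 195, 184, 160, 112, 70, 12, 21, 23, 20, 20, 22, 20]
186 283.5440260725703 [34, 35, 32, 21, 95, 175, 211, 210, 193, 182, 159, 110, 69, 19, 20, 20, 22, 21, 22, 20]
[472.47137367 -67.51244375 291.96127336]
```

View pics/s7.png

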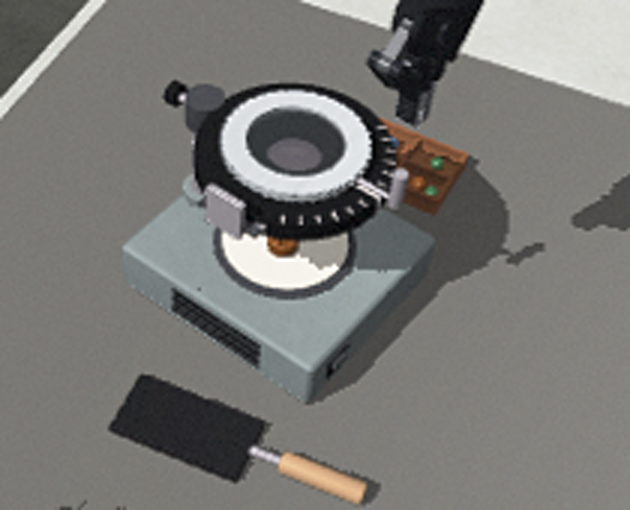

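The side view shows the tab against the head and the lever on the long mark, with the rest undisturbed. The rod is at column 283.8 and the mark midline at 283.6. Withdrawing further, then handing in.

>>> drive_tool(
  commands="0 0 0.2 0 0 0 0;0 0 0.3 0 0 0 0;-0.2 -0.2 0 0 0 0 0;-0.2 -0.2 0 0 0 0 0;-0.2 -0.2 0 0 0 0 0;0 0 0 0 0 0 0;0 0 0 0 0 0 0;0 0 0 0 0 0 0;0 0 0 0 0 0 0",
)

```text
time_s: 14.75
eef_pos: [413.0, -127.1, 342.2]
ee_rot: [-0.0, 0.994, -0.107, -0.0]
force: [0.1, -0.2, -0.1]
grip_width: -0.003
grip_force: 0.0
```

```bash
python3 -c "
from rig import *
print(finish_job())"
```

```text
the job is handed in; nothing more can be done
None
```

The tint slide is pushed home against its stop and the analyser lever stands on the crossed mark to within about 0.1°; the hand is clear, the bead, tray, paddle and pot were left alone, and I handed the job in at about 15 s.

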